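# Level the transfer plate of a bottling machine

## Robot

A 6-joint arm with a two-finger parallel gripper is mounted at the origin on the work surface. World frame = base frame: x ahead of the robot, y to its left, z up, the work surface at z = 0. Lengths are in mm, angles in rad, forces in N, time in s.
With the tool pointing down it reaches from about 350 to 975 mm from the base axis. Payload 7.1 kg.
Tool frame: the origin (TCP) lies on the front face of the gripper's body, between the roots of the fingers; the fingertips stand 80 mm ahead of it and the grasp point (between the pads) lies 61 mm ahead of it (env.tips_ahead is the distance from the TCP to the fingertips, in mm); z points along the fingers, y is the direction in which the jaws open and shut (so a half turn about z gives the same grasp; the last joint's range is limited). The gripper opens to 88 mm and grips with 3 to 60 N. Pads are 20 mm wide; open, the fingers measure 115 mm over their backs; the gripper's body (75 mm by 178 mm) begins 61 mm behind the grasp point.
Start: joints at [-1.326, 0.423, 1.63, -0, 1.089, -0.019], TCP at [162.988, -603.358, 302.675] pointing down, gripper open.
Joint ranges: [-3, 3], [-0.9, 2.11], [0.09, 2.58], [-1.31, 4.45], [0.11, 2.69], [-2.54, 2.54]. Speed limits (rad/s): [2.39, 2.39, 3.01, 3.14, 3.14, 3.14].

## Interface

Orientations are given as a unit quaternion [x, y, z, w].
In Python, from station import env, set_gripper, viewer, workorder gives the robot as it stands. Calls block until the motion is done:
- env.reach(position, orientation): joint-space move of the TCP to a pose.
- env.move_l(position, rot=None, rate=150, f_stop=None): straight line of the TCP; rot=None keeps the orientation; rate is the mean speed in mm/s. With f_stop (N) it stops when the force on the tool has changed by that much, and returns True; else False.
- env.move_joints(angles): joint-space move.
- set_gripper(opening): finger opening in mm; the grip force is fixed at half the most; returns when the fingers have stopped.
- env.hold(seconds).
- env.ik(position, orientation): joint angles nearest the present ones, or None.
- env.read_state(): the state.
- viewer.camera(name): name is "scene" or "side" or "wrist"; returns the picture (420x560x3 uint8, blue, green, red); there is no depth.
- viewer.camera_params(name): a dict with "fx", "fy", "cx", "cy" (pixels), "pose" (4x4, takes a point from camera to world coordinates); the wrist camera has in their place "tool_from_camera" (4x4, takes a point from camera to tool coordinates, whose origin is the TCP and whose axes are the flange's). Camera axes: x right, y up, looking along -z (the intrinsics and any distortion apply to the point x, -y, -z); pixel columns grow to the right and rows downward; lengths in mm; the calibration is good to about 2 mm. The wrist camera is an equidistant fisheye: a pixel r from the principal point sees the ray r / f radians off the axis. A picture is of the moment at which its call begins: read the wrist's pose just before it. camera_params takes no time and is no camera call.
A pose or a line that the arm cannot do raises env.IKError and nothing moves.
- workorder.sign_off(): hands the job in, once; it reports no verdict.
The state is a dict: "time_s": time; "qpos": joint angles; "dq": joint speeds; "tau": joint torques, N m; "tool_pos": TCP position; "orientation": TCP orientation; "force": force on the tool from outside, world axes, zero at the start; "wrist_torque": the same for the moment, N m; "width": finger opening in mm.
Only numpy, scipy, OpenCV 4.12 (cv2) and the standard library are available. Lean on these libraries where they do the work, as an engineer would, in place of code of your own. Each camera call takes 0.05 s, during which the arm holds its last target. There are 200 camera calls.

## Task

Pick up the yellow spirit level, set it flat along the middle of the hinged steel transfer plate (inside the engraved outline) and let go of it. Then turn the red levelling foot until the bubble comes to rest midway between the vial's two black rings. Finally press down on the level with about 10 N so that it sits firmly on the plate with the bubble still centred, and finish while still pressing; leave the other things on the bed where they are.

Things in the scene. Friction and masses are not known exactly. Their poses are not given: they have to be found in the camera images.
- level: loose yellow spirit level, a bar 220 long (its x) x 40 wide (its y) x 36 high, 0.3 to 0.5 kg; origin at the centre of its underside, z up. A black rubber thumb pad, 46 x 34, stands in the middle of its top (pad top 44 above the underside). The green vial (18 diameter, 66 long, axis along x, its top 46 above the underside) is sunk in the top with its middle 66 from the centre towards +x. It may lie either way round on the plate
- bubble (a joint): position in m of the pale bubble (20 long) along the level's +x, 0 when midway between the vial's two black rings (which stand 28 apart), -0.023 and 0.023 at the ends. It runs to the higher end, about 9 mm for every 0.01 rad of slope, and needs about 2 s to come to rest
- frame: fixed fixture on the machine bed, a dark steel base plate 130 x 500 x 12; origin on the bed under the fixture's middle; its y axis runs along the transfer plate from the hinge (at y = -165) to the levelling foot (at y = +220), z up
- plate_top (a point): middle of the top face of the transfer plate and of the engraved outline, 55 to 61 above the bed; the frame of this point tilts with the plate: y along the plate towards the levelling foot, x across, z the plate's normal. The plate is steel, 98 wide (x) x 310 long (y), hinged at its -y end about an axis across it; its narrow tab at the +y end rides on the levelling foot's screw. It starts low at the levelling foot's end
- foot_grip (a point): the red levelling foot's handle: a disc 52 in diameter and 8 high with a flat upright bar 50 long x 14 thick x 30 high on it, turning about a vertical axis; this point lies on the axis at the bar's mid height, 116 above the bed, 18 above the disc and 12 below the top of the bar (to hold: mid-bar); x of its frame runs along the bar, y across it. 220 from the fixture's origin along the frame's y
- foot (a joint): angle in rad of the levelling foot, growing as it turns clockwise seen from above, stops at 0 and 6.28; it needs only 0.12 N m and stays where it is left. Clockwise raises the plate's end there, 0.009 rad of slope per rad of turn (the bubble moves about 8 mm per rad). At the start it stands between 0.3 and 0.7; levelling takes a clockwise turn of 1.1 to 2.8 rad, more than one grasp may give
- plate: the steel transfer plate itself; origin on its hinge axis (8 below its top face, 165 from the middle of the top), axes as those of plate_top
- level_pad (a point): centre of the top of the level's rubber thumb pad, where to press; 44 above the level's underside
- wrench: loose wrench 180 long on the bed between robot and fixture, a bystander
- driver: loose screwdriver 190 long on the bed, a bystander
- grease: loose can, 68 diameter x 110 high, a bystander
- bush: loose brass bush, 56 diameter x 30 high, a bystander
- puck: loose black change-part puck, 72 diameter x 34 high, a bystander
Things that resemble listed ones, but are neither listed nor needed, are in the scene too. There is more than one size of the level; the job needs the middle-sized.

How it is judged (in metres and radians):
On the way, in this order (a step that is already met when the one before it is completed fails the run):
1. the level stands flat along the middle of the plate, let go, its bubble at the high end (x of level in the frame of plate_top between -0.02 and 0.02 m and y of level in the frame of plate_top between -0.025 and 0.025 m and angle between the x axis of level and the y axis of plate_top, either way round below 0.12 rad and angle between the z axis of level and the z axis of plate_top, either way round below 0.015 rad and contact force between level and plate above 1 N and contact force between each of the arm, the fingers and level below 0.1 N and linear speed of level below 0.02 m/s and (value of joint bubble above 0.006 m or value of joint bubble below -0.006 m)), for 0.3 s.
2. the levelling foot has been turned until the bubble is centred, nothing touching the level (value of joint bubble between -0.004 and 0.004 m and angle between plate_top's own z axis and vertical below 0.007 rad and contact force between the fingers and level below 0.1 N), for 0.5 s.
At the end, for the whole second after the job is handed in: Level flat on the plate (within 22 mm across, 27 mm along, 0.13 rad of the outline), bubble within 4.5 mm of the middle, plate level within 0.007 rad; fingers press on it with over 3 N, and level and plate bear on each other with 6.5 to 32 N (weight included), at rest (value of joint bubble between -0.0045 and 0.0045 m and angle between plate_top's own z axis and vertical below 0.007 rad and x of level in the frame of plate_top between -0.022 and 0.022 m and y of level in the frame of plate_top between -0.027 and 0.027 m and angle between the x axis of level and the y axis of plate_top, either way round below 0.13 rad and angle between the z axis of level and the z axis of plate_top, either way round below 0.015 rad and contact force between the fingers and level above 3 N and contact force between level and plate between 6.5 and 32 N and linear speed of level below 0.01 m/s); the arm keeps its last pose, push and grip.
It fails at once if a bystander was moved more than 25 mm (distance of any of wrench, driver, grease, bush, puck from where it was at the start of the episode above 0.025 m).
It also fails if it takes over 64 s, if anything falls off the work surface, if the arm or the gripper's body presses on something with over 40 N, if the wrist force passes 120 N, or if a joint passes its speed limit or range.

## Working session

There is one attempt and no reset: what is moved stays moved. The work goes in short steps, each a Python script; the robot and the scene stay as the last script left them, time stands still between calls to the robot, and variables do not carry over. Pictures are saved under pics/ and viewed, about 8 in all and at most 12, crops included, and the job is handed in when it is done.

```bash
ls; mkdir -p pics; python3 - <<'E'
from station import env, set_gripper, viewer, workorder
import cv2,numpy as np
for n in ("scene","side"):
    im=viewer.camera(n); cv2.imwrite(f"pics/{n}0.png",im)
    p=viewer.camera_params(n); print(n,p)
s=env.read_state(); im=viewer.camera("wrist"); cv2.imwrite("pics/wrist0.png",im)
print(viewer.camera_params("wrist"), s)
a=[cv2.imread(f"pics/{n}0.png") for n in ("scene","side")]
cv2.imwrite("pics/both0.png",cv2.resize(np.vstack(a),(800,1200))[:600]) 
E
```

```text
pics
scene {'fx': 426.58402715580297, 'fy': 426.58402715580297, 'cx': 280.56638888007154, 'cy': 215.231819774287, 'pose': array([[-5.52704782e-01, -6.49122977e-01,  5.22644032e-01,
         1.06030905e+03],
       [ 8.33326342e-01, -4.37402098e-01,  3.38003864e-01,
         4.08308680e+02],
       [ 9.19952157e-03,  6.22349392e-01,  7.82685507e-01,
         9.75598380e+02],
       [ 0.00000000e+00,  0.00000000e+00,  0.00000000e+00,
         1.00000000e+00]])}
side {'fx': 403.02840029282544, 'fy': 403.02840029282544, 'cx': 276.03884750160756, 'cy': 207.7113969765035, 'pose': array([[-9.97389911e-01,  5.33396853e-02, -4.86646093e-02,
         4.03066647e+02],
       [-7.21409286e-02, -7.64256887e-01,  6.40864336e-01,
         6.22066782e+02],
       [-3.00876081e-03,  6.42702333e-01,  7.66110083e-01,
         7.96443665e+02],
       [ 0.00000000e+00,  0.00000000e+00,  0.00000000e+00,
         1.00000000e+00]])}
{'fx': 325.19226210127806, 'fy': 325.19226210127806, 'cx': 278.39426376517196, 'cy': 205.68023269192634, 'tool_from_camera': array([[ 5.81314611e-05,  9.68009077e-01,  2.5091517
[... 287 characters left out ...]
)} {'time_s': 0.1, 'qpos': array([-1.32599723e+00,  4.23747722e-01,  1.63059373e+00, -1.51757396e-05,
        1.08858636e+00, -1.89899874e-02]), 'dq': array([ 5.43441921e-04, -2.55047534e-04, -1.91943426e-04,  7.94423453e-04,
        1.11975379e-03,  8.38354048e-05]), 'tau': array([ 2.59485387e-04, -5.45616925e+01, -2.74322444e+01,  6.45506708e-02,
        1.88141246e-02, -2.04524423e-05]), 'tool_pos': array([ 162.89803241, -603.00226654,  301.99757807]), 'orientation': array([ 9.91313833e-01,  1.31515928e-01, -8.18904169e-05, -6.62573497e-04]), 'force': array([-0.93101678,  0.54190089,  0.12565747]), 'wrist_torque': array([ 0.0038223 ,  0.01781908, -0.01643328]), 'width': 87.85738703386039}
```

View pics/scene0.png

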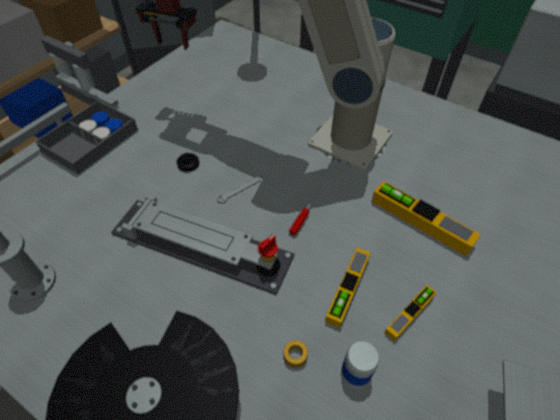

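View pics/side0.png

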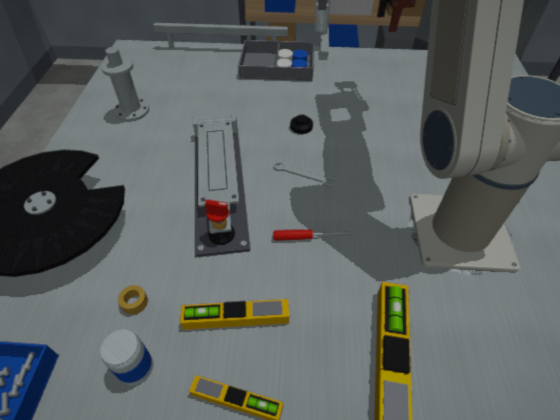

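```bash
cat > h.py <<'E'
from station import env, set_gripper, viewer, workorder
import cv2,numpy as np
from scipy.spatial.transform import Rotation as R
def cast(n,px,z,pose=None):
    p=viewer.camera_params(n); px=np.atleast_2d(px).astype(float)
    u=(px[:,0]-p['cx'])/p['fx']; v=(px[:,1]-p['cy'])/p['fy']
    if n=='wrist':
        r=np.hypot(u,v); s=np.where(r>1e-9,np.sin(r)/np.maximum(r,1e-9),1)
        d=np.c_[u*s,-v*s,-np.cos(r)]; T=pose@p['tool_from_camera']
    else: d=np.c_[u,-v,-np.ones(len(u))]; T=p['pose']
    d=d@T[:3,:3].T; o=T[:3,3]
    return o+d*((z-o[2])/d[:,2])[:,None]
def proj(n,P,pose=None):
    p=viewer.camera_params(n); T=p['pose'] if n!='wrist' else pose@p['tool_from_camera']
    c=(np.atleast_2d(P)-T[:3,3])@T[:3,:3]
    if n=='wrist':
        t=np.arctan2(np.hypot(c[:,0],c[:,1]),-c[:,2]); a=np.arctan2(-c[:,1],c[:,0])
        return np.c_[p['cx']+p['fx']*t*np.cos(a),p['cy']+p['fy']*t*np.sin(a)]
    return np.c_[p['cx']-p['fx']*c[:,0]/c[:,2],p['cy']+p['fy']*c[:,1]/c[:,2]]
def tpose(s=None):
    s=s or env.read_state(); T=np.eye(4); T[:3,:3]=R.from_quat(s['orientation']).as_matrix(); T[:3,3]=s['tool_pos']; return T
def down(yaw):  # tool z down, tool x at world angle yaw
    return (R.from_euler('z',yaw)*R.from_euler('x',np.pi)).as_quat()
def hsv(im,lo,hi): return cv2.inRange(cv2.cvtColor(im,cv2.COLOR_BGR2HSV),lo,hi)
def blobs(m,amin=40):
    cs,_=cv2.findContours(m,cv2.RETR_EXTERNAL,cv2.CHAIN_APPROX_NONE)
    return [c[:,0,:] for c in cs if cv2.contourArea(c)>=amin]
E
python3 - <<'E'
from h import *
for n in ("scene","side"):
    im=cv2.imread(f"pics/{n}0.png")
    m=cv2.morphologyEx(hsv(im,(18,120,70),(85,255,255)),cv2.MORPH_CLOSE,np.ones((15,15)))
    for c in blobs(m,150):
        r=cv2.minAreaRect(cast(n,c,36)[:,:2].astype(np.float32)); print(n,'yel',c.mean(0).round(),np.round(r[0]),np.round(r[1]),round(r[2]))
    for c in blobs(hsv(im,(40,120,60),(75,255,255)),15):
        print(n,'grn',c.mean(0).round(),cast(n,c.mean(0),44).round()[0])
    hh=cv2.cvtColor(im,cv2.COLOR_BGR2HSV); m=((hh[...,0]<6)|(hh[...,0]>174))&(hh[...,1]>150)&(hh[...,2]>60)
    for c in blobs(m.astype(np.uint8)*255,30): print(n,'red',c.mean(0).round(),cast(n,c.mean(0),110).round()[0])
a=cv2.imread("pics/scene0.png");b=cv2.imread("pics/side0.png")
A=cv2.resize(a[190:300,105:305],None,fx=2.6,fy=2.6,interpolation=2)
C=cv2.resize(a[240:345,320:445],(520,312),interpolation=2)
B=cv2.resize(b[105:260,183:258],(278,598),interpolation=2)
L=np.vstack([A,C])
o=np.zeros((600,800,3),np.uint8);o[:L.shape[0],:520]=L[:600];o[:598,522:800]=B
cv2.imwrite("pics/crop1.png",o)
E
```

```text
scene yel [295. 353.] [742. 247.] [54. 54.] 78
scene yel [410. 312.] [504. 423.] [ 32. 179.] 78
scene yel [347. 287.] [523. 265.] [234.  41.] 8
scene yel [425. 218.] [212. 334.] [310.  94.] 84
scene yel [ 13. 134.] [ 642. -927.] [177.  54.] 84
scene yel [96. 34.] [   48. -1180.] [250. 103.] 22
scene grn [340. 303.] [584. 273.  44.]
scene grn [424. 295.] [450. 435.  44.]
scene grn [397. 194.] [185. 243.  44.]
scene red [268. 247.] [582.  64. 110.]
scene red [299. 221.] [472.  84. 110.]
side yel [237. 400.] [492. 433.] [ 45. 169.] 78
side yel [235. 315.] [515. 270.] [219.  54.] 8
side yel [133. 299.] [731. 254.] [51. 67.] 38
side yel [394. 359.] [204. 312.] [272.  63.] 84
side yel [281.  31.] [ 494. -917.] [137.  95.] 89
side grn [262. 404.] [443. 437.  44.]
side grn [201. 312.] [580. 274.  44.]
side grn [395. 309.] [193. 242.  44.]
side red [292. 234.] [407. 119. 110.]
side red [216. 210.] [579.  65. 110.]
```

View pics/crop1.png

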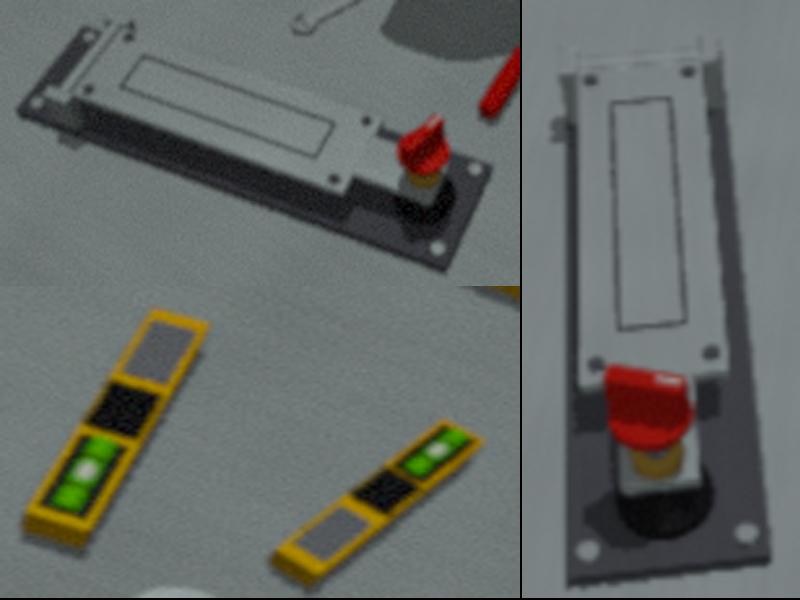

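Three levels are in view: large at scene (425,215), about 290 long; small at (410,312), about 175 long; middle at (347,287), about 222 x 41. The 220 mm description fits the middle one, and its vial is 66 from its centre towards world +x. The crop confirms it. Next is the fixture pose from the engraved corners.

```bash
python3 - <<'E'
from h import *
S=np.array([[145,56],[334,124],[317,157],[121,86]])/2.6+[105,190]
D=(np.array([[611,102],[671,97],[686,323],[618,330]])-[522,0])/[3.707,3.858]+[183,105]
for n,P in(("scene",S),("side",D)):
    w=cast(n,P,57)[:,:2]; print(n,w.round(),w.mean(0).round(1), np.linalg.norm(np.roll(w,-1,0)-w,axis=1).round())
    r=cv2.minAreaRect(w.astype(np.float32));print(r)
B=np.array([[90,26],[491,168],[445,270],[18,110]])/2.6+[105,190]
w=cast("scene",B,12)[:,:2];print(w.round(),w.mean(0).round(1),np.linalg.norm(np.roll(w,-1,0)-w,axis=1).round())
# look-down pose above level
c=np.array([517,266]); 
for yaw in (np.radians(8),np.radians(8)+np.pi):
    for z in (280,): print(yaw,env.ik([*c,z],down(yaw)))
E
```

```text
scene [[ 621. -270.]
 [ 579.  -50.]
 [ 621.  -39.]
 [ 664. -263.]] [ 621.3 -155.3] [224.  43. 228.  44.]
((620.9158325195312, -155.05218505859375), (44.020050048828125, 227.69410705566406), 11.041596412658691)
side [[ 667. -266.]
 [ 622. -275.]
 [ 576.  -50.]
 [ 621.  -40.]] [ 621.2 -157.6] [ 46. 229.  46. 230.]
((621.0811157226562, -157.69491577148438), (45.99620819091797, 229.94979858398438), 11.584280014038086)
[[ 602. -385.]
 [ 510.   97.]
 [ 634.  123.]
 [ 730. -364.]] [ 618.8 -132.5] [491. 127. 496. 130.]
0.13962634015954636 [ 4.54716869e-01  3.86949227e-01  1.74652435e+00 -4.44089210e-16
  1.00811908e+00  1.88588686e+00]
3.2812189937493397 [ 0.45471687  0.38694923  1.74652435  0.          1.00811908 -1.2557058 ]
```

```bash
python3 - <<'E'
from h import *
env.reach([517,266,250],down(np.radians(188)))
s=env.read_state();T=tpose(s);im=viewer.camera("wrist");cv2.imwrite("pics/w1.png",im);print(s['time_s'],T[:3,3])
cs=[c for c in blobs(cv2.morphologyEx(hsv(im,(18,120,60),(85,255,255)),cv2.MORPH_CLOSE,np.ones((9,9))),300)]
for c in cs:
    w=cast('wrist',c,36,T)[:,:2].astype(np.float32);print(c.mean(0),len(c),cv2.minAreaRect(w))
for c in blobs(hsv(im,(40,120,50),(75,255,255)),60): print('grn',c.mean(0),cast('wrist',c.mean(0),44,T))
for c in blobs(hsv(im,(0,0,0),(180,255,35)),300): print('blk',c.mean(0),cv2.minAreaRect(cast('wrist',c,44,T)[:,:2].astype(np.float32)))
E
```

```text
3.4333 [517.34572036 265.43074916 250.03759402]
[367.88923077 352.29538462] 650 ((679.0753173828125, 432.13250732421875), (43.88790512084961, 436.228759765625), 8.014899253845215)
[450.34459459 300.06081081] 148 ((612.5152587890625, 481.2457275390625), (83.03459167480469, 35.18398666381836), 24.14989471435547)
[106.53378378 300.06756757] 148 ((668.2197875976562, 83.66554260253906), (35.18120574951172, 83.20433807373047), 81.75505828857422)
[ 76.26190476 231.47619048] 84 ((584.9984741210938, 48.68091583251953), (35.94983673095703, 29.25507926940918), 33.715057373046875)
[427.59452055 187.23287671] 365 ((489.88177490234375, 412.19683837890625), (41.358760833740234, 162.68527221679688), 77.9332275390625)
[276.4        184.16078431] 510 ((512.7228393554688, 262.5927734375), (212.6087188720703, 39.532081604003906), 7.711655139923096)
grn [276.48387097 284.80645161] [[603.81489664 275.27423088  44.        ]]
grn [276.1375 262.8125] [[579.76503391 271.63785306  44.        ]]
grn [276.12676056 239.25352113] [[555.55964893 268.31087697  44.        ]]
grn [451.72727273 149.24475524] [[443.4189
[... 391 characters left out ...]
, 27.757421493530273), 45.51237869262695)
blk [183.36956522 268.17391304] ((602.933837890625, 182.80535888671875), (27.492843627929688, 76.9852294921875), 59.69640350341797)
blk [276.22169811 261.51886792] ((578.3504028320312, 271.211181640625), (68.6424331665039, 27.30352783203125), 8.664786338806152)
blk [ 97.42068966 217.82758621] ((561.7257690429688, 83.62315368652344), (56.984676361083984, 42.89444351196289), 36.02766418457031)
blk [433.69791667 194.54166667] ((491.0260314941406, 415.5798034667969), (25.61443328857422, 32.89067077636719), 77.82334899902344)
blk [275.86335404 196.35403727] ((515.055908203125, 262.6108703613281), (43.86559295654297, 32.40816879272461), 7.9032511711120605)
```

View pics/w1.png

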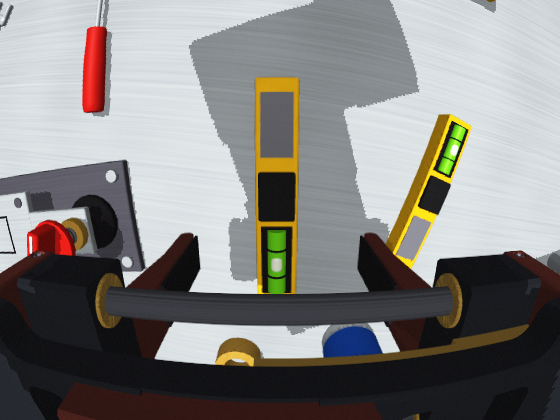

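```bash
python3 - <<'E'
from h import *
q=down(np.radians(187.9)); C=[515.3,262.8]
set_gripper(70)
env.reach([*C,130],q); print(env.move_l([*C,85],rate=80,f_stop=15))
set_gripper(30); s=env.read_state(); print(s['width'],s['tool_pos'],s['time_s'])
f0=s['force'].copy()
env.move_l([*C,255],rate=150); s=env.read_state(); print('lift',s['width'],s['force']-f0,s['time_s'])
q2=down(np.radians(101.2)); P=[621,-156.5]
env.reach([*P,255],q2); env.move_l([*P,157],rate=120); env.hold(0.3)
s=env.read_state(); print(s['tool_pos'],s['time_s'],s['qpos'].round(2),s['width'])
for n in("side","scene"): cv2.imwrite(f"pics/{n}1.png",viewer.camera(n))
E
```

```text
False
39.593698238309585 [515.40351276 262.86460795  85.23973017] 5.825
lift 39.698629650540234 [-0.03489324 -0.39256707 -7.4533156 ] 7.1083
[ 621.22598901 -156.57152241  157.62037054] 9.9667 [-0.27  0.63  1.67  0.    0.84 -0.46] 39.892851192584935
```

```bash
python3 - <<'E'
from h import *
s=env.read_state(); p=s['tool_pos']; P=[621,-156.5]
print(env.move_l([*P,138],rate=20,f_stop=3)); s=env.read_state(); print(s['tool_pos'],'underside',s['tool_pos'][2]-85.2,s['time_s'])
set_gripper(66); s=env.read_state(); print(s['tool_pos'],s['width'])
env.move_l([*P,260],rate=150); env.hold(0.3)
s=env.read_state();T=tpose(s);im=viewer.camera("wrist");cv2.imwrite("pics/w2.png",im);print(s['time_s'],s['tool_pos'],s['orientation'])
cv2.imwrite("pics/scene2.png",viewer.camera("scene"))
E
```

```text
True
[ 620.60991515 -156.2871452   142.64657152] underside 57.44657151880672 10.7417
[ 619.82539487 -156.15081869  142.2299604 ] 65.86968976649284
12.5833 [ 620.78052291 -156.43963516  259.21247544] [ 0.6347437   0.77271958 -0.00086791 -0.00203182]
```

View pics/w2.png

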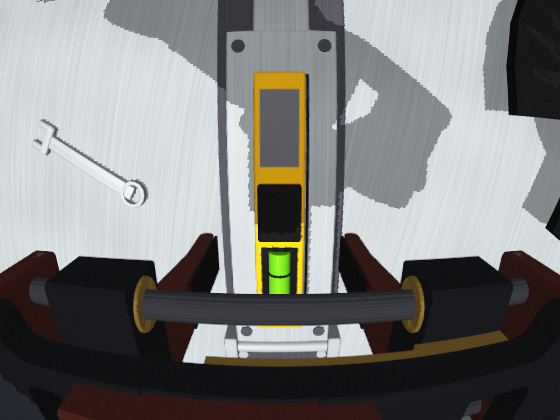

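```bash
cat >> h.py <<'E'
d=np.array([np.sin(np.radians(11.2)),-np.cos(np.radians(11.2)),0]) # level +x (towards hinge)
def profile(n,im,C,pose=None,zv=103,span=38):
    s=np.arange(-span,span+.1,1.0); nrm=np.array([-d[1],d[0],0]); acc=0
    for off in (-3,0,3):
        P=C+np.outer(66+s,d)+off*nrm; P[:,2]=zv
        uv=proj(n,P,pose).astype(np.float32)
        acc=acc+cv2.remap(im,uv[None,:,0],uv[None,:,1],cv2.INTER_LINEAR)[0].astype(float)
    return s,acc/3
E
python3 - <<'E'
from h import *
im=cv2.imread("pics/w2.png"); T=np.eye(4); T[:3,:3]=R.from_quat([ 0.6347437,0.77271958,-0.00086791,-0.00203182]).as_matrix();T[:3,3]=[620.78,-156.44,259.21]
for c in blobs(hsv(im,(0,0,0),(180,255,45)),800): print('blk',c.mean(0),cv2.minAreaRect(cast('wrist',c,101.5,T)[:,:2].astype(np.float32)))
C=cast('wrist',[280,212],101.5,T)[0];print(C)
sc=cv2.imread("pics/scene2.png")
s,p=profile("scene",sc,np.array([621,-156.5,0]))
for a,b in zip(s[::2],p[::2].astype(int)): print(int(a),b,end='; ')
uv=proj("scene",np.array([621,-156.5,103])+66*d)[0];print(uv)
x,y=uv.astype(int);cv2.imwrite("pics/c2.png",cv2.resize(sc[y-35:y+45,x-35:x+125],None,fx=5,fy=5,interpolation=cv2.INTER_CUBIC))
E
```

```text
blk [278.8042328  212.55555556] ((619.7796020507812, -156.56617736816406), (32.642574310302734, 44.62092208862305), 11.242156028747559)
blk [288.06649053 300.02730075] ((709.3406982421875, -274.6115417480469), (952.5206909179688, 466.4134216308594), 6.72654390335083)
blk [535.03095975  59.59442724] ((823.0606689453125, 42.031402587890625), (77.92129516601562, 139.39756774902344), 5.915553569793701)
[ 620.40233866 -155.07281275  101.5       ]
-38 [ 1 66 75]; -36 [ 4 67 48]; -34 [ 1 90 42]; -32 [  0 118  52]; -30 [  0 140  64]; -28 [  0 151  70]; -26 [  0 153  71]; -24 [  0 153  72]; -22 [  0 154  72]; -20 [  0 153  71]; -18 [  0 145  65]; -16 [  0 131  60]; -14 [  0 115  52]; -12 [  0 114  52]; -10 [  0 128  60]; -8 [  0 143  67]; -6 [  0 152  70]; -4 [  0 153  70]; -2 [  0 154  73]; 0 [  0 153  70]; 2 [  0 152  68]; 4 [  0 153  69]; 6 [  5 154  73]; 8 [ 31 154  82]; 10 [ 67 154  97]; 12 [ 98 153 116]; 14 [119 153 131]; 16 [131 155 141]; 18 [135 159 146]; 20 [132 160 144]; 22 [123 159 137]; 24 [103 158 122]; 26 [ 69 155 100]; 28 [ 36 152  83]; 30 [ 10 152  81]; 32 [  1 151  99]; 34 [  7 147 124]; 36 [ 36 141 145]; 38 [ 68 134 147]; [167.33822908 211.7424783 ]
```

View pics/c2.png

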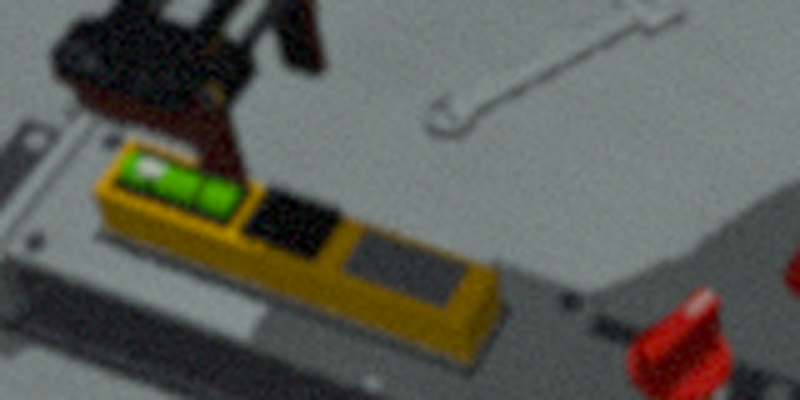

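The bubble reads about +17 mm, at the hinge (high) end, and its -x ring is visible at -13. The level is centred at (619.8,-156.6) and 11.2 deg, as planned. Levelling should take a clockwise turn of about 2.1 rad. Next I'll look at the foot.

```bash
python3 - <<'E'
from h import *
F=np.array([619.8,-156.6])-220*d[:2]; print(F)
env.move_l([*F,290],rate=250); env.hold(0.2)
s=env.read_state();T=tpose(s);im=viewer.camera("wrist");cv2.imwrite("pics/w3.png",im);print(s['time_s'],s['tool_pos'],s['qpos'].round(3))
np.save("T3.npy",T)
hh=cv2.cvtColor(im,cv2.COLOR_BGR2HSV); m=(((hh[...,0]<8)|(hh[...,0]>172))&(hh[...,1]>150)&(hh[...,2]>90)).astype(np.uint8)*255
for c in blobs(m,80): print(c.mean(0),cv2.contourArea(c),[cv2.minAreaRect(cast('wrist',c,z,T)[:,:2].astype(np.float32)) for z in (98,128)])
u=proj('wrist',[*F,116],T)[0];x,y=u.astype(int);print(u)
cv2.imwrite("pics/c3.png",cv2.resize(im[max(0,y-60):y+60,x-80:x+80],None,fx=5,fy=5,interpolation=cv2.INTER_CUBIC))
E
```

```text
[577.06844273  59.21013418]
13.925 [577.20672854  58.12158611 289.7380942 ] [ 7.900e-02  3.740e-01  1.740e+00  1.000e-03  1.031e+00 -1.150e-01]
[283.01714286 203.42857143] 2702.5 [((577.4927978515625, 59.07606887817383), (53.53015899658203, 51.11579132080078), 15.664337158203125), ((575.9600219726562, 66.2769546508789), (47.6491584777832, 45.50003433227539), 15.664339065551758)]
[138.70285714 166.65714286] 1425.5 [((443.7447204589844, 66.4615478515625), (77.21308898925781, 19.371299743652344), 6.250423431396484), ((456.90594482421875, 72.85102844238281), (68.7302017211914, 17.24310302734375), 6.250429153442383)]
[280.03882733 206.96404257]
```

View pics/c3.png

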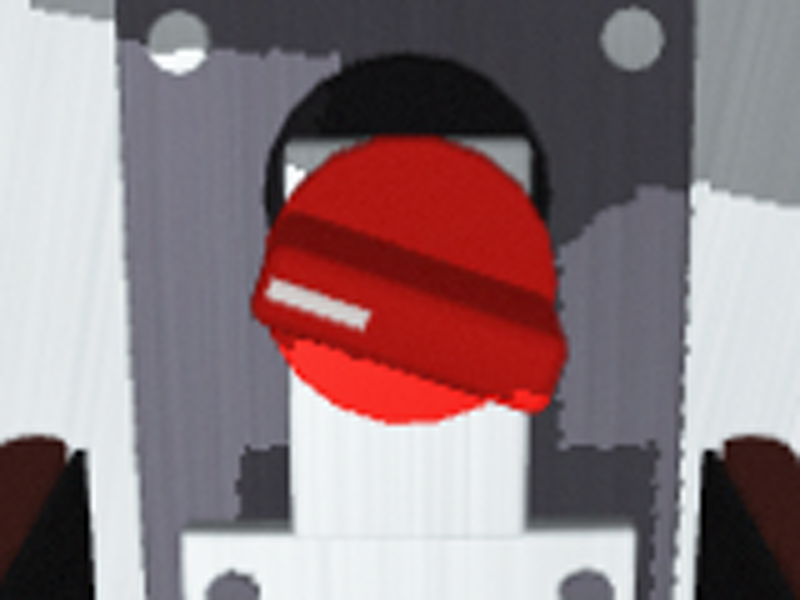

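```bash
python3 - <<'E'
from h import *
T=np.load("T3.npy")
o=np.array([200,146])
for a,b in(((268,290),(368,320)),((285,213),(550,305)),((260,305),(545,400))):
    w=cast('wrist',np.array([a,b])/5+o,128,T); v=w[1]-w[0]; print(w.round(1)[:,:2].tolist(),np.degrees(np.arctan2(v[1],v[0])).round(1))
yaw=np.radians(173.2); F=[577.4,59.1]
print(env.ik([*F,183],down(yaw)))
E
```

```text
[[555.9, 60.7], [572.0, 58.9]] -6.1
[[556.4, 73.1], [599.2, 66.7]] -8.4
[[555.1, 58.1], [601.8, 51.5]] -8.0
[ 0.08149622  0.52007996  1.80460089  0.          0.8169118  -1.37061771]
```

```bash
python3 - <<'E'
from h import *
F=[577.4,59.2]; q=down(np.radians(172.5))
set_gripper(50)
env.reach([*F,225],q); print(env.move_l([*F,182.5],rate=80,f_stop=10)); 
set_gripper(8); s=env.read_state(); print(s['width'],s['tool_pos'],s['force'],s['time_s'])
j=s['qpos'].copy(); j0=j[5]
# unload any sideways offset is small; turn in two parts
j[5]=j0+1.7; env.move_joints(j); s=env.read_state(); print(s['qpos'][5]-j0,s['width'],s['force'],s['wrist_torque'],s['time_s'])
env.hold(2.0); im=viewer.camera("scene"); cv2.imwrite("pics/scene4.png",im)
s,p=profile("scene",im,np.array([619.8,-156.6,0]))
for a,b in zip(s[::2],p[::2].astype(int)): print(int(a),b[:2],end='; ')
w=np.where(abs(s)<28,np.clip(p[:,0]-10,0,None),0); print('\nbubble',(w*s).sum()/w.sum(), w.sum())
E
```

```text
False
13.797373638283874 [577.49795238  59.10937035 182.68155068] [-0.21540893 -0.76858166  1.63801111] 16.925
1.70066555906764 13.60478036169885 [ 3.73159791  3.81532293 -2.1796195 ] [ 0.81509772 -0.47951509  0.03827076] 18.425
-38 [ 6 76]; -36 [ 9 63]; -34 [ 6 67]; -32 [ 1 91]; -30 [  0 121]; -28 [  0 139]; -26 [  0 149]; -24 [  0 153]; -22 [  0 153]; -20 [  0 152]; -18 [  0 152]; -16 [  0 145]; -14 [  0 133]; -12 [  1 120]; -10 [  1 120]; -8 [  1 132]; -6 [  6 146]; -4 [ 33 153]; -2 [ 69 155]; 0 [100 159]; 2 [124 163]; 4 [135 165]; 6 [137 165]; 8 [135 165]; 10 [127 163]; 12 [106 154]; 14 [ 75 137]; 16 [ 39 118]; 18 [ 12 115]; 20 [  1 129]; 22 [  0 144]; 24 [  0 150]; 26 [  0 150]; 28 [  0 151]; 30 [  0 151]; 32 [  0 149]; 34 [  0 148]; 36 [  9 145]; 38 [ 37 138]; 
bubble 6.198397818305778 1955.6666666666667
```

```bash
python3 - <<'E'
from h import *
s=env.read_state(); j=s['qpos'].copy(); j[5]+=0.41; env.move_joints(j); env.hold(2.3)
im=viewer.camera("scene"); cv2.imwrite("pics/scene5.png",im)
s,p=profile("scene",im,np.array([619.8,-156.6,0]))
w=np.where(abs(s)<28,np.clip(p[:,0]-10,0,None),0); print('bubble',(w*s).sum()/w.sum(), w.sum())
g=p[:,1]; print('rings',[s[k][np.argmin(g[k])] for k in (np.abs(s+11)<7,np.abs(s-17)<7)])
set_gripper(50); F=[577.4,59.2]
env.move_l([*F,260],rate=150)
H=np.array([619.8,-156.6,260])+100*d
env.reach(list(H),down(np.radians(101.2))); env.hold(0.5)
s=env.read_state();T=tpose(s);im=viewer.camera("wrist");cv2.imwrite("pics/w5.png",im);np.save("T5.npy",T);print(s['time_s'],s['tool_pos'])
s,p=profile("wrist",im,np.array([619.8,-156.6,0]),T)
w=np.where(abs(s)<28,np.clip(p[:,0]-10,0,None),0); print('bubble',(w*s).sum()/w.sum(), w.sum())
for a,b in zip(s[::2],p[::2].astype(int)): print(int(a),b[:2],end='; ')
u=proj('wrist',np.array([619.8,-156.6,103])+66*d,T)[0];x,y=u.astype(int);print(u)
cv2.imwrite("pics/c5.png",cv2.resize(im[max(0,y-60):y+60,x-80:x+80],None,fx=5,fy=5,interpolation=cv2.INTER_CUBIC))
E
```

```text
bubble 2.8776978417266186 1992.3333333333333
rings [np.float64(-11.0), np.float64(18.0)]
26.4167 [ 639.3073337  -254.45030522  260.1182843 ]
bubble 1.0843359818388194 2936.6666666666665
-38 [ 16 156]; -36 [ 16 156]; -34 [20 70]; -32 [21 35]; -30 [ 23 177]; -28 [ 22 176]; -26 [ 23 176]; -24 [ 22 176]; -22 [ 23 176]; -20 [ 21 175]; -18 [ 22 176]; -16 [ 22 176]; -14 [ 22 170]; -12 [18 23]; -10 [ 23 175]; -8 [ 21 174]; -6 [ 55 179]; -4 [185 204]; -2 [184 203]; 0 [184 201]; 2 [184 202]; 4 [183 202]; 6 [182 200]; 8 [149 184]; 10 [ 26 173]; 12 [ 22 174]; 14 [ 21 174]; 16 [17 29]; 18 [ 21 165]; 20 [ 20 175]; 22 [ 22 175]; 24 [ 22 174]; 26 [ 21 174]; 28 [ 20 174]; 30 [ 21 175]; 32 [ 21 174]; 34 [ 21 175]; 36 [ 18 110]; 38 [ 17 151]; [279.1699169  169.57810531]
```

View pics/c5.png

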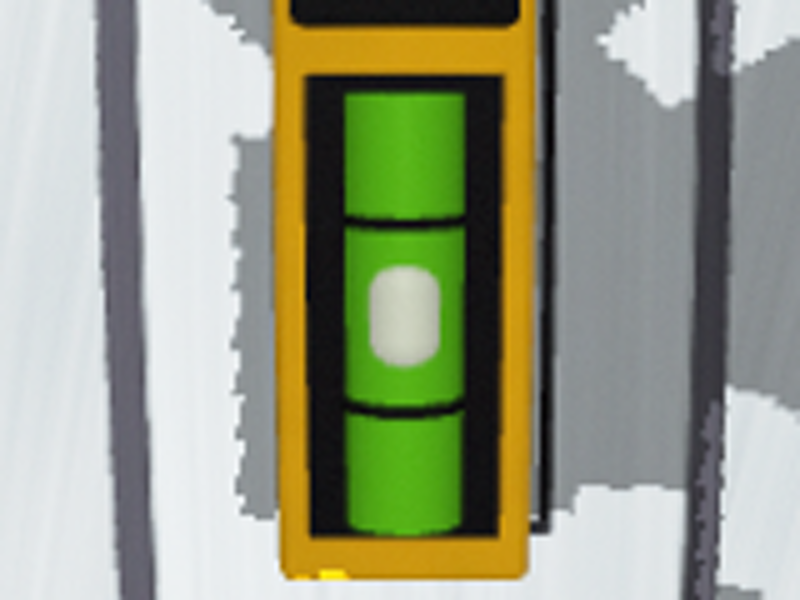

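Rings sit at crop rows 222 and 410 (middle 316) and the bubble spans 265–368 (middle 316), so it is centred. Now I'll press.

```bash
python3 - <<'E'
from h import *
P=[619.8,-156.6]
set_gripper(0); env.reach([*P,215],down(np.radians(101.2))); env.move_l([*P,192],rate=60); env.hold(0.5)
s=env.read_state(); f0=s['force']; print(s['tool_pos'],f0,s['width'],s['time_s'])
print(env.move_l([*P,176],rate=8,f_stop=9)); 
for k in range(3):
    env.hold(0.5); s=env.read_state(); print(s['tool_pos'],s['force']-f0,s['time_s'])
E
```

```text
[ 619.84814212 -156.55481684  192.12844756] [ 6.64034136e-01 -2.85547167e-01  6.30540166e-04] 0.6003550594578124 28.8833
True
[ 619.87746318 -156.50276813  184.10934582] [-2.14088612  0.2360894   6.55156347] 30.5167
[ 619.87031311 -156.50962259  184.08406633] [-1.75456938  0.03477902  5.9941371 ] 31.0167
[ 619.90859784 -156.52459549  184.10262197] [-1.99876367  0.62777064  6.66158743] 31.5167
```

```bash
python3 - <<'E'
from h import *
f0=6.3e-4; z=184.1
for k in range(6):
    fz=np.mean([(env.hold(0.1),env.read_state()['force'][2])[1] for _ in range(4)])-f0
    s=env.read_state(); print(round(z,2),s['tool_pos'][2].round(2),fz.round(2))
    if fz>9: break
    z-=0.15; env.move_l([619.85,-156.55,z],rate=8)
env.hold(2); s=env.read_state(); print(s['force'],s['tool_pos'],s['time_s'])
im=viewer.camera("scene"); cv2.imwrite("pics/scene6.png",im)
S,p=profile("scene",im,np.array([619.8,-156.6,0]))
w=np.where(abs(S)<28,np.clip(p[:,0]-10,0,None),0); print('bubble',(w*S).sum()/w.sum(),w.sum())
u=proj("scene",[619.8,-156.6,100])[0].astype(int);x,y=u
cv2.imwrite("pics/c6.png",cv2.resize(im[y-50:y+50,x-65:x+95],None,fx=5,fy=5,interpolation=cv2.INTER_CUBIC))
E
```

```text
184.1 184.11 6.24
183.95 184.17 4.43
183.8 184.16 6.15
183.65 184.07 6.67
183.5 184.05 7.46
183.35 183.99 8.12
[-0.62062761  0.50559943  9.20186359] [ 620.16970731 -156.5519464   183.96524598] 37.425
bubble 0.9735682819383258 529.6666666666666
```

View pics/c6.png

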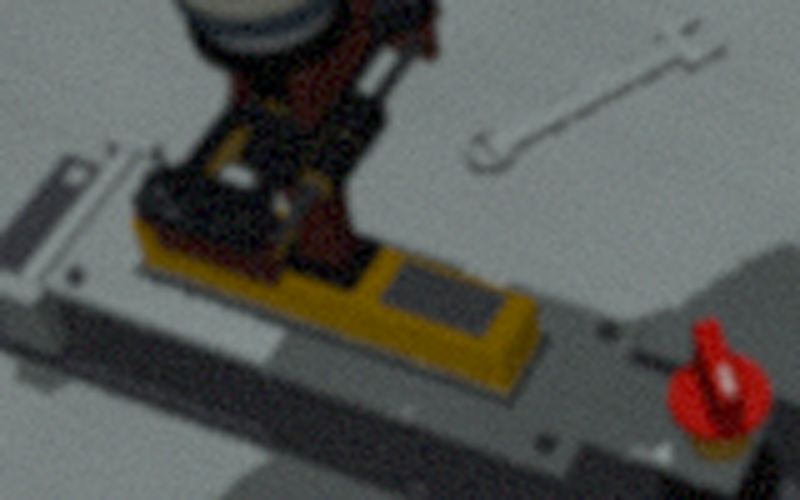

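The scene view shows the fingers on the pad and the level in place. The gripper hides the vial there, so I'll check the bubble from the side camera and then hand in.

```bash
python3 - <<'E'
from h import *
im=viewer.camera("side"); cv2.imwrite("pics/side6.png",im)
wi=viewer.camera("wrist"); T=tpose()
for n,i,t in(("side",im,None),("wrist",wi,T)):
    S,p=profile(n,i,np.array([619.8,-156.6,0]),t); print(n,[(int(a),*b[:2]) for a,b in zip(S[::3],p[::3].astype(int))])
s=env.read_state();print(s['force'],s['tool_pos'],s['time_s'])
uv=proj("side",np.array([619.8,-156.6,103])+66*d)[0].astype(int);x,y=uv
cv2.imwrite("pics/c7.png",np.hstack([cv2.resize(im[y-40:y+40,x-35:x+35],(350,400),interpolation=2),cv2.resize(wi,(450,400))]))
E
```

```text
side [(-38, np.int64(17), np.int64(20)), (-35, np.int64(18), np.int64(20)), (-32, np.int64(19), np.int64(21)), (-29, np.int64(17), np.int64(21)), (-26, np.int64(17), np.int64(20)), (-23, np.int64(17), np.int64(21)), (-20, np.int64(18), np.int64(21)), (-17, np.int64(18), np.int64(20)), (-14, np.int64(18), np.int64(21)), (-11, np.int64(18), np.int64(21)), (-8, np.int64(17), np.int64(20)), (-5, np.int64(17), np.int64(22)), (-2, np.int64(18), np.int64(22)), (1, np.int64(17), np.int64(21)), (4, np.int64(18), np.int64(22)), (7, np.int64(18), np.int64(21)), (10, np.int64(17), np.int64(19)), (13, np.int64(17), np.int64(16)), (16, np.int64(18), np.int64(16)), (19, np.int64(20), np.int64(17)), (22, np.int64(19), np.int64(17)), (25, np.int64(19), np.int64(17)), (28, np.int64(19), np.int64(17)), (31, np.int64(20), np.int64(18)), (34, np.int64(19), np.int64(17)), (37, np.int64(21), np.int64(19))]
wrist [(-38, np.int64(43), np.int64(79)), (-35, np.int64(47), np.int64(86)), (-32, np.int64(50), np.int64(89)), (-29, np.int64(55), np.int64(94)), (-26, np.int64(53), np.int64(89)), (-23, np.int64(52), np.int64(88)), (-20, np.int64(54), np.int64(95)), (-17, np.int64(42), np.int64(115)), (-14, np.int64(41), np.int64(127)), (-11, np.int64(39), np.int64(80)), (-8, np.int64(40), np.int64(157)), (-5, np.int64(28), np.int64(164)), (-2, np.int64(154), np.int64(181)), (1, np.int64(184), np.int64(186)), (4, np.int64(147), np.int64(165)), (7, np.int64(102), np.int64(132)), (10, np.int64(32), np.int64(74)), (13, np.int64(32), np.int64(74)), (16, np.int64(27), np.int64(53)), (19, np.int64(21), np.int64(18)), (22, np.int64(21), np.int64(18)), (25, np.int64(21), np.int64(18)), (28, np.int64(21), np.int64(18)), (31, np.int64(21), np.int64(19)), (34, np.int64(22), np.int64(18)), (37, np.int64(21), np.int64(19))]
[-1.23401665 -0.25873051  8.91676316] [ 620.16620033 -156.57004415  183.95152475] 37.575
```

View pics/c7.png

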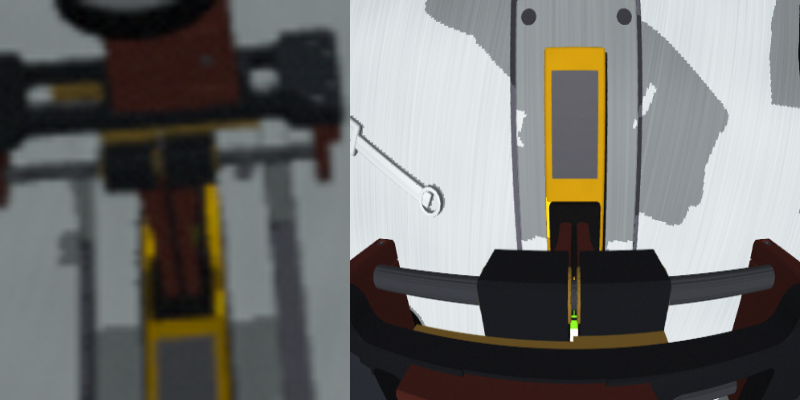

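```bash
python3 -c "
from h import *
workorder.sign_off(); s=env.read_state(); print(s['force'],s['time_s'])"
```

```text
the job is handed in; nothing more can be done
the job is handed in; nothing more can be done
```

The job is handed in, with the fingers still pressing on the level at about 37.6 s of the 64 s allowed; no verdict was reported.

- **Placing:** I picked the middle-sized level (gripped width 39.6 mm) and set it on the plate. The wrist camera put it within 2 mm and about 0.1° of the engraved outline, with the bubble at about +15 to +17 mm.
- **Levelling:** I turned the foot clockwise by 2.11 rad in a single grasp and released it. A close wrist view with nothing touching the level then showed the bubble within about 0.5 mm of midway between the rings. The scene camera agreed, at about −0.6 mm.
- **Pressing:** I pressed on the rubber pad with closed fingers. The force reading before handing in was about 9 N, not counting the level's own weight.

**Less certain:**
- **Bubble while pressing:** the gripper hid the vial from the scene and side cameras. I only glimpsed it between the fingers in the wrist view, where it still sat between the rings, roughly centred.
- **Press force:** the reading wandered by about 1 N.
- **Lift force:** the reading when lifting the level was 7.5 N, higher than its stated mass gives. I took this as a motion effect and did not check it.
- **Bystanders:** I did not measure the bystanders afterwards. No move was planned near them, and the wrench looked undisturbed in the last pictures.

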